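# Dry-fit a card farm kit on its base cards

## Task

Dry-fit the bare-card farm kit: one after another, set each of the four unpainted brown-card buildings (L-shaped farmhouse, long barn, square granary with its porch, round silo) upright on the grey base card marked with its own footprint, turned so that it fills the marked outline squarely. Set them down gently, do not drop or tip any, and leave the painted red-roofed house and the white pot where they stand.

Things in the scene. Friction and masses are not known exactly. Their poses are not given: they have to be found in the camera images.
- farmhouse: Loose bare brown-card L-shaped farmhouse with chimney, 28-56 g. Main block x -18..18, y -40..40 mm, ridge along y at 48 mm (chimney 55); a wing at y 12..40 stands forward to x = -44. Flat walls 30 mm high, no eaves. Origin: underside, centre of the main block (not of the L); z up, front -x. Can be gripped across the block's 36 mm at y -40..5, clear of the wing.
- farmhouse_base: Fixed dark grey base card, 92 by 100 mm (x by y), 3 mm thick, with one L-shaped footprint marked in pale cream with a dark outline and a tan path from it to the card's front (-x) edge. Origin: centre of the card's underside, z up. The farmhouse fills it with its origin at x 20, y 0, z 3 mm in this frame, axes along the card's (wing to the front).
- barn: Loose bare brown-card barn, a plain long rectangle 42 mm in x by 88 mm in y, 32-63 g, flat walls 30 mm high, no eaves, darker gable roof with its ridge along y at 51 mm. The same double doors on both long sides: either way round is the same. Origin: centre of the underside, z up.
- barn_base: Fixed dark grey base card, 88 by 104 mm (x by y), 3 mm thick, with one long 42 by 88 mm footprint marked in pale cream with a dark outline and a tan path from it to the card's front (-x) edge. Origin: centre of the card's underside, z up. Long side along y; the barn's origin belongs at x 15, y 0, z 3 mm in this frame, its x axis along the card's x, either way.
- granary: Loose bare brown-card granary: square tower 42 by 42 mm, 21-42 g, flat walls 38 mm high, darker crossed gable roofs (four gables) to 59 mm; a porch 22 mm wide (y -11..11) and 25 mm high stands forward from the front wall to x = -33 mm. Origin: underside, centre of the square tower; z up, front (porch) -x. The two side walls (+y, -y) are free to grip.
- granary_base: Fixed dark grey base card, 84 by 74 mm (x by y), 3 mm thick, with one square-with-porch footprint marked in pale cream with a dark outline and a tan path from it to the card's front (-x) edge. Origin: centre of the card's underside, z up. The granary fills it with its origin at x 13, y 0, z 3 mm in this frame, axes along the card's (porch to the front).
- silo: Loose bare brown-card round silo, 44 mm across, 21-42 g, upright cylinder wall 52 mm high, darker cone roof to 68 mm. Origin: centre of the underside, z up. Its turn about z does not matter.
- silo_base: Fixed dark grey base card, 80 by 74 mm (x by y), 3 mm thick, with one round 44 mm footprint marked in pale cream with a dark outline and a tan path from it to the card's front (-x) edge. Origin: centre of the card's underside, z up. The silo's origin belongs at the circle's centre: x 10, y 0, z 3 mm in this frame, at any turn.
- painted_house: Loose finished model house of another job: white walls, bright red gable roof, 46 mm (x) by 60 mm (y), 53 mm to the ridge, chimney to 63 mm, 60 g. It has no base card and stays where it is. Origin: centre of the underside.
- filler_pot: Loose closed white plastic pot, 64 mm across, 58 mm high, 180 g, on the far side of the work; it stays where it is. Origin: centre of the underside.
Mind the look-alikes: they are no part of the job. What is shaped like the barn but blue is not meant.

How it is judged:
At the end, for the whole second after the job is handed in: Each of the four stands upright, released and at rest on its own card, its origin within 10 mm in the card's x and y of the marked place, within 0.17 rad of square (silo: any turn; barn: either way round; farmhouse wing and granary porch towards the card's front) (x of farmhouse in the frame of farmhouse_base between 0.01 and 0.03 m and y of farmhouse in the frame of farmhouse_base between -0.01 and 0.01 m and z of farmhouse in the frame of farmhouse_base between 0.0005 and 0.0055 m and angle between each of farmhouse, barn, granary, silo's own z axis and vertical below 0.06 rad and linear speed of each of farmhouse, barn, granary, silo below 0.02 m/s and angular speed of each of farmhouse, barn, granary, silo below 0.2 rad/s and angle between the x axis of farmhouse and the x axis of farmhouse_base, either way round below 0.17 rad and x of farmhouse_base in the frame of farmhouse below 0 m and x of barn in the frame of barn_base between 0.005 and 0.025 m and y of barn in the frame of barn_base between -0.01 and 0.01 m and z of barn in the frame of barn_base between 0.0005 and 0.0055 m and angle between the x axis of barn and the x axis of barn_base, either way round below 0.17 rad and x of granary in the frame of granary_base between 0.003 and 0.023 m and y of granary in the frame of granary_base between -0.01 and 0.01 m and z of granary in the frame of granary_base between 0.0005 and 0.0055 m and angle between the x axis of granary and the x axis of granary_base, either way round below 0.17 rad and x of granary_base in the frame of granary below 0 m and x of silo in the frame of silo_base between 0 and 0.02 m and y of silo in the frame of silo_base between -0.01 and 0.01 m and z of silo in the frame of silo_base between 0.0005 and 0.0055 m); the robot touches nothing.
It fails at once if the painted house is shifted by more than 20 mm (distance of painted_house from where it was at the start of the episode above 0.02 m).
It fails at once if the filler pot is shifted by more than 20 mm (distance of filler_pot from where it was at the start of the episode above 0.02 m).
It fails at once if a card building is knocked over or tipped by more than 0.6 rad (angle between any of farmhouse, barn, granary, silo's own z axis and vertical above 0.6 rad).
It fails at once if a card building is dropped or thrown: over 0.5 m/s with no finger on it, a fall of some 13 mm ((linear speed of farmhouse above 0.5 m/s and contact force between farmhouse and the fingers below 0.05 N) or (linear speed of barn above 0.5 m/s and contact force between barn and the fingers below 0.05 N) or (linear speed of granary above 0.5 m/s and contact force between granary and the fingers below 0.05 N) or (linear speed of silo above 0.5 m/s and contact force between silo and the fingers below 0.05 N)).
It also fails if it takes over 112 s, if anything falls off the work surface, if the arm or the gripper's body presses on something with over 40 N, if the wrist force passes 120 N, or if a joint passes its speed limit or range.

## Robot

A 6-joint arm with a two-finger parallel gripper is mounted at the origin on the work surface. World frame = base frame: x ahead of the robot, y to its left, z up, the work surface at z = 0. Lengths are in m, angles in rad, forces in N, time in s.
With the tool pointing down it reaches from about 0.375 to 0.9 m from the base axis. Payload 3.1 kg.
Tool frame: the origin (TCP) lies at the centre of the arm's flange, where the gripper is bolted on; the fingertips stand robot.tip_extent ahead of it and the grasp point (between the pads) lies 164 mm ahead of it (robot.tip_extent is the distance from the TCP to the fingertips, in m); z points along the fingers, y is the line along which they close (so a half turn about z gives the same grasp; the last joint's range is limited). The gripper opens to 87 mm and grips with 3 to 60 N. Pads are 19 mm wide; open, the fingers measure 117 mm over their backs; the gripper's body (75 mm by 190 mm) begins 51 mm behind the grasp point.
Start: joints at [-1.514, 0.527, 1.433, -0, 1.181, -0.178], TCP at [0.145, -0.608, 0.405] pointing down, gripper open.
Joint ranges: [-3.08, 3.08], [-0.75, 2.2], [0.22, 2.44], [-1.43, 4.57], [0, 2.65], [-2.85, 2.85]. Speed limits (rad/s): [2.79, 2.79, 3.14, 3.14, 3.14, 3.14].

## Interface

Orientations are given as a unit quaternion [x, y, z, w].
In Python, from rig import get_obs, camera, hand_in, cut_out, robot gives the robot as it stands.
- The arm moves only by the tool step_arm, never from a script. Its argument "rows" is a list of rows, each a list of 6 numbers: the shift along the world's x, y, z in m, then the turn, a rotation vector about the world's x, y, z in degrees. A call has 1 to 12 rows; each row shifts and turns the commanded pose from where the row before left it; what a row does not reach is not made up. A row lasts 1/8 s, in which the tool goes at most 62.5 mm and 10.7 degrees, less where a joint would pass 70% of its speed; a pose out of reach is approached as far as the arm can. A call is refused whole if a number of a shift passes 0.0625 or a number of a turn 10.7, either way. A call with a gripper value outside its range is refused whole. "jaw" is the finger opening in m, from 0 to 0.087, set as the call begins (left out, the last holds). The fingers move at their own pace and stop on an object; "squeeze" is the grip in N (left out, the last holds). Time passes only in rows, so rows that do not move let the fingers close. It gives the time, the measured TCP pose, the force, the opening and the grip force at its end, in the units of the state.
- get_obs(): the state, without advancing time (a new reading comes with each control period).
- camera(name): name is "scene" or "side" or "wrist"; returns a dict with "pixels" (384x512x3 uint8, blue, green, red), "depth" (384x512 float32, m along the optical axis (not along the pixel's ray), 0 where there is no reading), "fov_y" (degrees; the focal length in pixels is half the picture's height over the tangent of half this angle, whatever the lens; pixels are square), "cx", "cy" (the principal point, pixels), "extrinsics" (4x4, takes a point from camera to world coordinates); the wrist camera has in their place "mount" (4x4, takes a point from camera to tool coordinates, whose origin is the TCP and whose axes are the flange's). Camera axes: x right, y up, looking along -z (the intrinsics and any distortion apply to the point x, -y, -z); pixel columns grow to the right and rows downward; lengths in m; the calibration is good to about 2 mm. A picture is of the moment at which its call begins: read the wrist's pose just before it.
- hand_in(): hands the job in; it is judged then, once.
Trained networks look in the newest picture that a camera, given by its name, has taken for a name from the list of things; names that differ only in an ending like _2 or _b are one class to them, and where a whole thing is asked for, a point or a joint stands for the part that bears it (a point fixed in the world has none). Each returns a list of dicts, best first, with "confidence" (0 to 1); they miss things now and then, are a little off and sometimes report something else, mostly with a low value. They report only what shows in the picture. A call takes as long as a camera call. They do not tell look-alikes from the thing itself.
- cut_out(label, camera): "region" (384x512 bool, what is visible of it) and "extent" ([centre column, centre row, width, height] in pixels, round what is visible of it).
The state is a dict: "time": time; "q": joint angles; "joint_velocities": joint speeds; "joint_torque": joint torques, N m; "position": TCP position; "tool_rot": TCP orientation; "ft_force": force on the tool from outside, world axes, zero at the start; "moment": the same for the moment, N m; "grip_width": finger opening in m; "grip_force": force on a finger pad.
Only numpy, scipy, OpenCV 4.12 (cv2) and the standard library are available. Lean on these libraries where they do the work, as an engineer would, in place of code of your own. Each camera call takes 0.05 s, during which the arm holds its last target. There are 200 camera calls.

## Working session

There is one attempt and no reset: what is moved stays moved. The work goes in short steps, Python scripts to look and compute and a tool call to move; the robot and the scene stay as the last step left them, time stands still between calls to the robot, and variables do not carry over. Pictures are saved under pics/ and viewed, at most 14 in all, crops included, and the job is handed in when it is done.

Besides the shell and the picture viewer there is one more tool, called after ">>>" as name([rows], argument=value, ...), one row to a line, values as JSON. step_arm: Moves the arm, as the interface text tells. Its arguments: {"type":"object","properties":{"rows":{"type":"array"},"jaw":{"type":"number"},"squeeze":{"type":"number"}},"required":["rows"]}

```bash
mkdir -p pics
cat > h.py <<'E'
import numpy as np, cv2
from rig import get_obs, camera, hand_in, cut_out, robot
from scipy.spatial.transform import Rotation as R
def cam(n):
    o=get_obs(); c=camera(n)
    if 'mount' in c:
        T=np.eye(4); T[:3,:3]=R.from_quat(o['tool_rot']).as_matrix(); T[:3,3]=o['position']
        c['extrinsics']=T@np.array(c['mount'])
    return c
def cloud(c):
    d=c['depth']; h,w=d.shape; f=h/2/np.tan(np.radians(c['fov_y'])/2)
    u,v=np.meshgrid(np.arange(w),np.arange(h))
    P=np.stack([(u-c['cx'])/f*d,-(v-c['cy'])/f*d,-d,np.ones_like(d)],-1)
    return (P@np.array(c['extrinsics']).T)[...,:3]
E
cat > a.py <<'E'
from h import *
print(robot, {k:v for k,v in get_obs().items() if k in('position','tool_rot')})
ims=[]
for n in ['scene','side']:
    c=cam(n); print(n,{k:c[k] for k in c if k not in('pixels','depth')})
    P=cloud(c); np.savez(n,P=P,im=c['pixels'])
    cv2.imwrite(f'pics/{n}0.png',cv2.resize(c['pixels'],(800,600)))
    for l in ['farmhouse','barn','granary','silo','farmhouse_base','barn_base','granary_base','silo_base','painted_house','filler_pot']:
        for r in cut_out(l,n):
            m=r['region']&(c['depth']>0); p=P[m]
            print(l,round(r['confidence'],2),np.round(r['extent']),m.sum(),np.round(np.median(p,0),3) if m.any() else '',c['pixels'][m].mean(0).round())
E
python3 a.py
```

```text
<Robot object at 0x7f85ddb67e00> {'position': array([ 0.1454162 , -0.60748068,  0.40378707]), 'tool_rot': array([ 9.93112934e-01,  1.17156085e-01,  5.97742512e-05, -1.07159264e-03])}
scene {'fov_y': 54.268012848039156, 'cx': 255.70233628343044, 'cy': 189.9460956247015, 'extrinsics': array([[ 0.67989866, -0.62091068,  0.3901381 ,  0.94916288],
       [ 0.73328391,  0.57153428, -0.36829782, -0.39353911],
       [ 0.00570275,  0.53648719,  0.8438892 ,  0.89578678],
       [ 0.        ,  0.        ,  0.        ,  1.        ]])}
farmhouse 0.7 [204. 254.  26.  34.] 712 [ 0.604 -0.23   0.036] [42. 59. 79.]
farmhouse 0.42 [329. 157.  28.  33.] 467 [0.617 0.213 0.036] [41. 59. 81.]
barn 0.83 [373. 143.  32.  35.] 563 [0.66  0.359 0.032] [90. 49. 28.]
barn 0.7 [330. 159.  30.  36.] 492 [0.617 0.215 0.036] [42. 60. 81.]
barn 0.55 [312. 128.  34.  17.] 478 [0.503 0.265 0.033] [88. 45. 24.]
granary 0.83 [136. 207.  26.  22.] 432 [ 0.38  -0.285  0.044] [43. 60. 80.]
silo 0.86 [343. 110.  19.  18.] 281 [0.515 0.385 0.038] [55. 73. 92.]
silo 0.3 [138. 207.  28.  24.] 452 [ 0.38  -0.285  0.044] 
[... 1389 characters left out ...]
 18.  29.] 458 [0.506 0.408 0.053] [ 78.  93. 110.]
farmhouse_base 0.58 [278. 238.  44.  35.] 912 [0.452 0.108 0.002] [119. 143. 150.]
barn_base 0.67 [302. 133.  30.  18.] 355 [ 0.513 -0.407  0.002] [117. 140. 148.]
granary_base 0.58 [294. 193.  28.  18.] 379 [ 0.454 -0.082  0.002] [115. 139. 147.]
granary_base 0.24 [280. 236.  44.  34.] 893 [0.452 0.107 0.002] [119. 143. 151.]
silo_base 0.59 [291. 302.  34.  34.] 883 [0.357 0.292 0.003] [117. 139. 145.]
painted_house 0.94 [233. 196.  26.  29.] 408 [0.626 0.026 0.031] [ 88.  90. 120.]
painted_house 0.2 [210. 248.  21.  35.] 575 [0.604 0.242 0.036] [ 74.  88. 104.]
filler_pot 0.68 [180. 206.  20.  25.] 427 [0.749 0.133 0.046] [128. 140. 144.]
```

View pics/scene0.png

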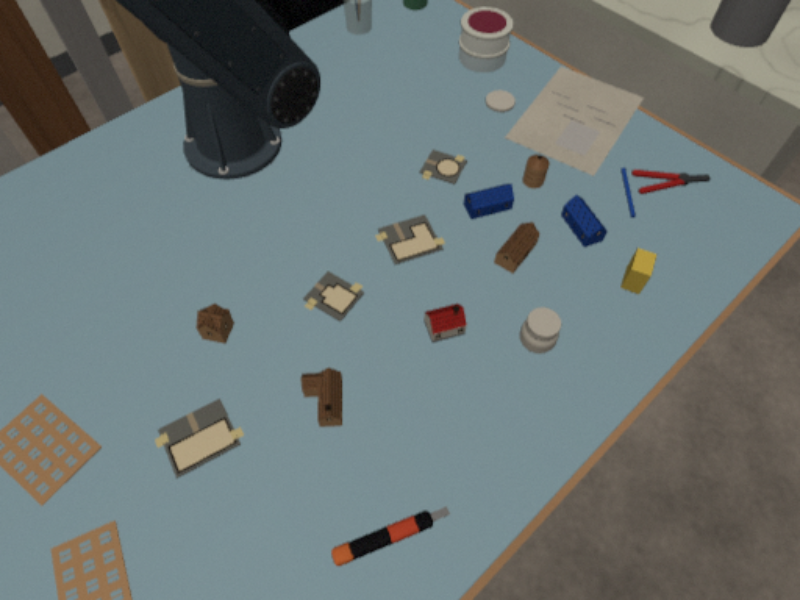

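View pics/side0.png

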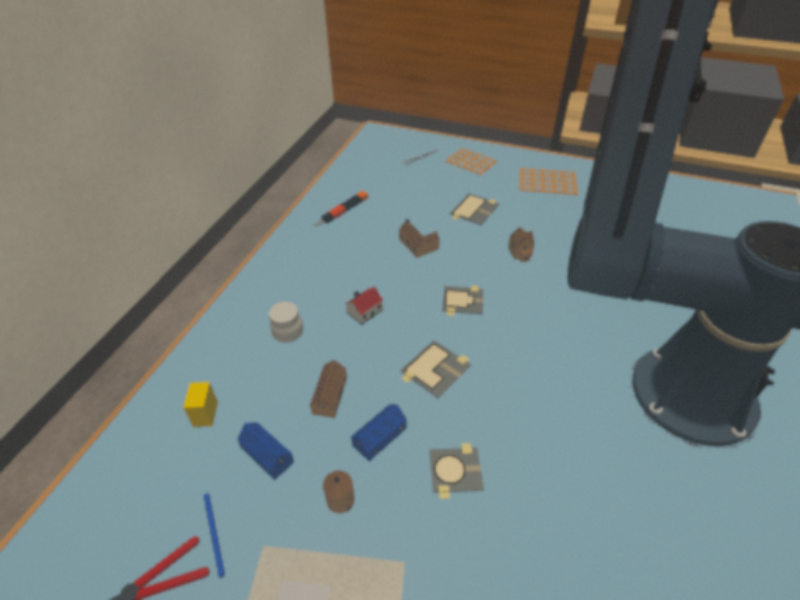

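Scene view (800x600): farmhouse (324,397), granary (215,323), barn (517,247), silo (536,170). Look-alikes are the blue barns at (489,200) and (583,220), and the red house at (446,322), which stays. The bases are at (200,438) barn, (335,297) granary, (410,238) farmhouse and (443,166) silo. I choose the brown pieces. Next I fit their footprints.

```bash
cat > fit.py <<'E'
from h import *
from scipy.optimize import minimize
a=np.linspace(0,2*np.pi,40)
POLY=dict(farmhouse=[(-18,-40),(18,-40),(18,40),(-44,40),(-44,12),(-18,12)],barn=[(-21,-44),(21,-44),(21,44),(-21,44)],
 granary=[(-21,-21),(21,-21),(21,21),(-21,21),(-21,11),(-33,11),(-33,-11),(-21,-11)],silo=np.c_[22*np.cos(a),22*np.sin(a)])
S=4 # grid px per... 1 mm = S/4
def fit(xy,name,c0,half=80):
    """xy in m; IoU fit of footprint, returns x,y,theta(deg),iou"""
    g=np.zeros((2*half,2*half),np.uint8)
    ij=np.round((xy-c0)*1000+half).astype(int); ij=ij[((ij>=0)&(ij<2*half)).all(1)]
    g[ij[:,1],ij[:,0]]=255
    g=cv2.morphologyEx(g,cv2.MORPH_CLOSE,cv2.getStructuringElement(2,(7,7)))
    n,l,st,_=cv2.connectedComponentsWithStats(g); 
    g=(l==1+np.argmax(st[1:,4])); 
    poly=np.array(POLY[name],float); gx=g.astype(float)
    def cost(p):
        t=p[2]/20; q=poly@np.array([[np.cos(t),np.sin(t)],[-np.sin(t),np.cos(t)]])+p[:2]+half
        m=np.zeros(g.shape,np.uint8); cv2.fillPoly(m,[np.round(q*16).astype(np.int32)],255,cv2.LINE_AA,4)
        m=m/255.; return 1-np.minimum(m,gx).sum()/np.maximum(m,gx).sum()
    cen=np.argwhere(g).mean(0)[::-1]-half; best=None
    for k in range(12 if name!='silo' else 1):
        t=k*np.pi/6; pc=np.array([[np.cos(t),-np.sin(t)],[np.sin(t),np.cos(t)]])@(poly.mean(0)*.5)
        p0=np.r_[cen-pc,t*20]
        r=minimize(cost,p0,method='Nelder-Mead',options=dict(initial_simplex=p0+np.array([[0,0,0],[8,0,0],[0,8,0],[0,0,6]]),xatol=.05,fatol=1e-4))
        if best is None or r.fun<best.fun: best=r
    p=best.x; return np.r_[c0+p[:2]/1000,(np.degrees(p[2]/20)+180)%360-180,1-best.fun]
def obj(P,im,name,c0,r=.075):
    im=im.astype(int); d=np.hypot(*(P[...,:2]-c0).transpose(2,0,1))
    m=(P[...,2]>.012)&(P[...,2]<.08)&(d<r)&(im[...,2]>im[...,0]+8)
    return P[m][:,:2]
def base(P,im,c0,r=.06):
    hsv=cv2.cvtColor(im,cv2.COLOR_BGR2HSV); i=im.astype(int)
    d=np.hypot(*(P[...,:2]-c0).transpose(2,0,1))
    near=(d<r)&(P[...,2]<.02)
    t=np.percentile(i[...,2][near],90)*.85
    m=near&(i[...,2]>t)&(i[...,2]>i[...,0]+10)
    m=cv2.morphologyEx(m.astype(np.uint8),cv2.MORPH_OPEN,np.ones((2,2)))
    n,l,st,_=cv2.connectedComponentsWithStats(m); return P[l==1+np.argmax(st[1:,4])][:,:2]
E
cat > b.py <<'E'
from fit import *
D={n:np.load(n+'.npz') for n in('scene','side')}
O=dict(farmhouse=(.60,-.22),barn=(.61,.23),granary=(.375,-.275),silo=(.51,.395))
B=dict(farmhouse=(.452,.105),barn=(.513,-.41),granary=(.454,-.082),silo=(.357,.289))
for k in O:
    print(k,fit(np.vstack([obj(d['P'],d['im'],k,O[k]) for d in D.values()]),k,O[k]).round(3))
    for n,d in D.items():print(' base',n,fit(base(d['P'],d['im'],B[k]),k,B[k]).round(3))
E
python3 b.py; python3 -c "
from h import *
c=cam('wrist');print(np.array(c['mount']).round(3),c['fov_y'],robot.tip_extent)"
```

```text
farmhouse [ 0.608 -0.221 49.931  0.943]
 base scene [  0.473   0.096 -19.059   0.739]
 base side [  0.467   0.103 -17.564   0.715]
barn [   0.611    0.229 -169.833    0.906]
 base scene [  0.531  -0.413 168.028   0.827]
 base side [ 0.524 -0.333 -6.318  0.054]
granary [  0.372  -0.281 -57.148   0.907]
 base scene [ 0.467 -0.087  8.561  0.736]
 base side [ 0.46  -0.079 13.712  0.453]
silo [0.511 0.398 2.718 0.92 ]
 base scene [ 0.372  0.292 -3.584  0.466]
 base side [ 0.364  0.295 20.78   0.823]
[[ 0.001  0.953  0.304  0.084]
 [ 1.    -0.001 -0.001 -0.001]
 [-0.     0.304 -0.953  0.02 ]
 [ 0.     0.     0.     1.   ]] 64.82398375407674 0.1822
```

>>> step_arm([
  [0.052, 0.052, 0, 0, 0, 0],
  [0.052, 0.052, 0, 0, 0, 0],
  [0.052, 0.052, 0, 0, 0, 0],
  [0.052, 0.052, 0, 0, 0, 0],
  [0.052, 0.052, 0, 0, 0, 0],
  [0.052, 0.052, 0, 0, 0, 0],
  [0, 0, 0, 0, 0, 0],
  [0, 0, 0, 0, 0, 0],
], jaw=0.087, squeeze=12)

```text
time: 2.15
position: [0.4107, -0.3427, 0.4049]
tool_rot: [0.993, 0.118, -0.0, 0.0]
ft_force: [-0.9, 0.3, -0.4]
grip_width: 0.0868
grip_force: 0.0
```

```bash
cat > w.py <<'E'
import sys
from fit import *
O=dict(farmhouse=(.608,-.221),barn=(.611,.229),granary=(.372,-.281),silo=(.511,.398))
B=dict(farmhouse=(.455,.103),barn=(.523,-.412),granary=(.456,-.082),silo=(.36,.292))
def look(tag,objs,bases):
    c=cam('wrist'); o=get_obs(); print(round(o['time'],2),o['position'].round(4),R.from_quat(o['tool_rot']).as_euler('xyz',degrees=True).round(1))
    P=cloud(c); cv2.imwrite(f'pics/{tag}.png',cv2.resize(c['pixels'],(800,600)))
    np.savez(tag,P=P,im=c['pixels'])
    for k in objs: print(k,fit(obj(P,c['pixels'],k,O[k]),k,O[k]).round(4))
    for k in bases: print('base',k,fit(base(P,c['pixels'],B[k]),k,B[k]).round(4))
    return c,P
if __name__=='__main__': look(sys.argv[1],sys.argv[2].split(','),sys.argv[3].split(','))
E
python3 w.py wA granary,farmhouse barn,granary
```

```text
2.2 [ 0.4102 -0.3434  0.4048] [180.    0.   13.4]
granary [  0.3712  -0.2829 125.5557   0.8347]
farmhouse [   0.515    -0.2181 -163.8331    0.2038]
base barn [  0.5256  -0.4161 -11.8901   0.9046]
base granary [ 0.4623 -0.087  13.7449  0.9405]
```

View pics/wA.png

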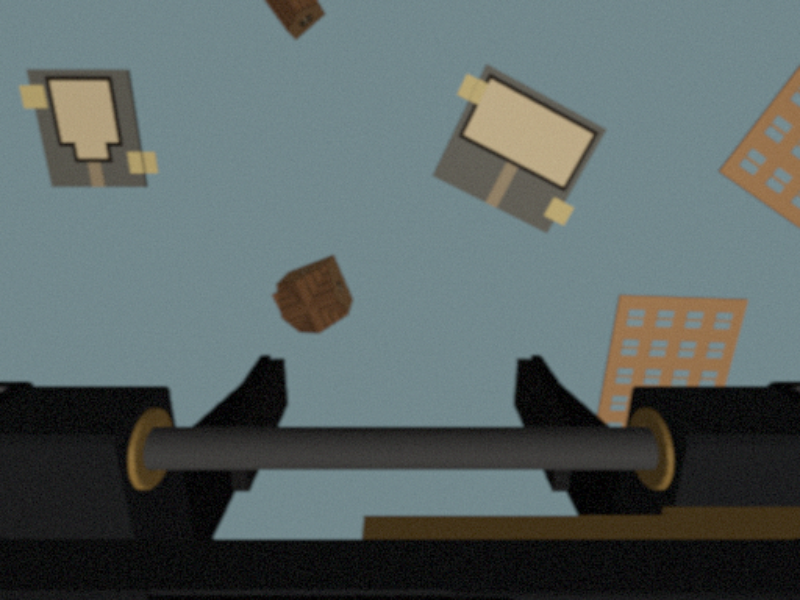

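The wrist view shows the granary at (313,295), granary base at (88,125) and barn base at (525,130). The porch direction is ambiguous, so I check it in a crop and meanwhile move on to view the rest.

Run:
```python
import cv2
import numpy as np
a=cv2.imread('pics/wA.png')[240:350,250:375]; s=cv2.imread('pics/side0.png')[215:275,485:555];c=cv2.imread('pics/scene0.png')[290:355,180:250]
f=lambda i:np.clip(cv2.resize(i,(260,260),interpolation=2).astype(int)*2,0,255)
cv2.imwrite('pics/gran.png',np.hstack([f(a),f(s),f(c)]))
```

```text
[ WARN:0@0.108] global loadsave.cpp:1063 imwrite_ Unsupported depth image for selected encoder is fallbacked to CV_8U.
```

View pics/gran.png

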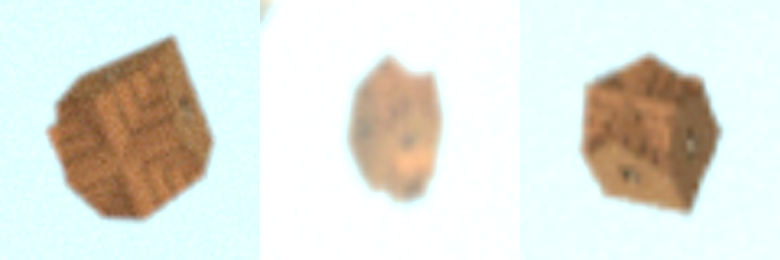

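>>> step_arm([
  [0.03, 0.03, 0, 0, 0, 0],
  [0.03, 0.06, 0, 0, 0, 0],
  [0.02, 0.06, 0, 0, 0, 0],
  [0, 0.06, 0, 0, 0, 0],
  [0, 0.06, 0, 0, 0, 0],
  [0, 0.06, 0, 0, 0, 0],
  [0, 0.06, 0, 0, 0, 0],
  [0, 0.06, 0, 0, 0, 0],
  [0, 0.05, 0, 0, 0, 0],
  [0, 0, 0, 0, 0, 0],
  [0, 0, 0, 0, 0, 0],
])

```text
time: 3.58
position: [0.4888, 0.1511, 0.4047]
tool_rot: [0.993, 0.116, -0.0, 0.0]
ft_force: [-0.4, -1.0, 0.4]
grip_width: 0.087
grip_force: 0.0
```

```bash
python3 w.py wB barn,silo farmhouse,silo
```

```text
3.62 [0.4888 0.1507 0.4047] [180.    0.   13.3]
barn [   0.6099    0.2285 -170.0611    0.9587]
silo [0.5109 0.3971 7.3162 0.9598]
base farmhouse [  0.4677   0.0955 -20.6763   0.8794]
base silo [0.3646 0.2906 9.3686 0.9233]
```

View pics/wB.png

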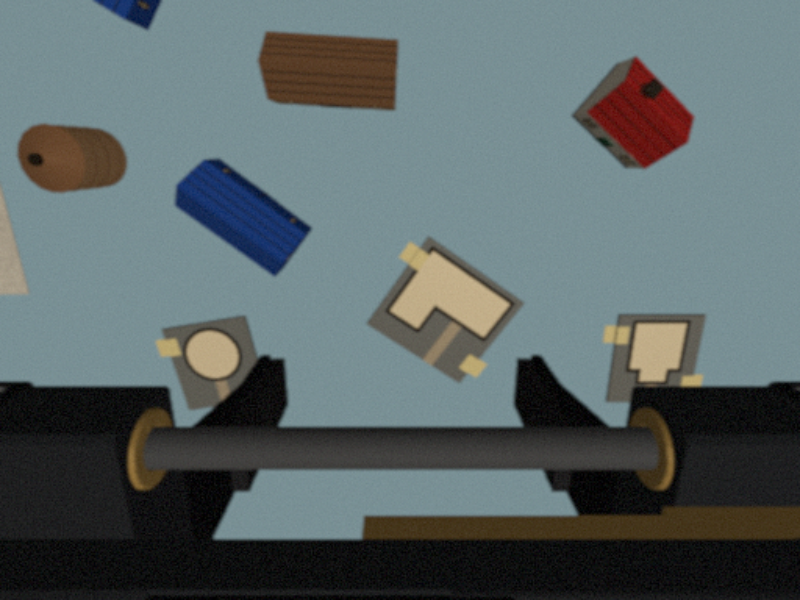

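Wrist view B shows barn (330,70), silo (70,158), silo base (212,355), farmhouse base (455,310), and a blue look-alike (243,215) I'll avoid. The barn goes first. I turn to yaw 100° above it.

>>> step_arm([
  [0.01, 0.005, 0, 0, 0, 5],
  [0.02, 0.015, 0, 0, 0, 10],
  [0.03, 0.02, -0.02, 0, 0, 10],
  [0.03, 0.02, -0.03, 0, 0, 10],
  [0.02, 0.012, -0.03, 0, 0, 10],
  [0.01, 0.005, -0.02, 0, 0, 10],
  [0, 0, 0, 0, 0, 10],
  [0, 0, 0, 0, 0, 10],
  [0, 0, 0, 0, 0, 10],
  [0, 0, 0, 0, 0, 2],
  [0, 0, 0, 0, 0, 0],
  [0, 0, 0, 0, 0, 0],
])

```text
time: 5.12
position: [0.6085, 0.2289, 0.3048]
tool_rot: [0.641, 0.768, 0.0, 0.0]
ft_force: [-0.4, -0.2, 0.2]
grip_width: 0.087
grip_force: 0.0
```

>>> step_arm([
  [0.0015, 0, -0.02, 0, 0, 0],
  [0, 0, -0.035, 0, 0, 0],
  [0, 0, -0.035, 0, 0, 0],
  [0, 0, -0.02, 0, 0, 0],
  [0, 0, -0.007, 0, 0, 0],
  [0, 0, 0, 0, 0, 0],
  [0, 0, 0, 0, 0, 0],
])

```text
time: 6.0
position: [0.6104, 0.2297, 0.189]
tool_rot: [0.64, 0.769, 0.001, 0.001]
ft_force: [0.4, 0.1, -0.3]
grip_width: 0.0869
grip_force: 0.0
```

>>> step_arm([
  [0, 0, 0, 0, 0, 0],
  [0, 0, 0, 0, 0, 0],
  [0, 0, 0, 0, 0, 0],
  [0, 0, 0, 0, 0, 0],
  [0, 0, 0, 0, 0, 0],
  [0, 0, 0, 0, 0, 0],
  [0, 0, 0, 0, 0, 0],
  [0, 0, 0, 0, 0, 0],
], jaw=0.02, squeeze=10)

```text
time: 7.0
position: [0.6098, 0.2295, 0.1877]
tool_rot: [0.64, 0.769, 0.0, 0.0]
ft_force: [0.7, 0.1, 0.9]
grip_width: 0.0424
grip_force: 10.0
```

>>> step_arm([
  [0, 0, 0.015, 0, 0, 0],
  [0, 0, 0.03, 0, 0, 0],
  [0, 0, 0.035, 0, 0, 0],
  [0, -0.02, 0.025, 0, 0, 0],
  [-0.01, -0.045, 0, 0, 0, -2.3],
  [-0.01, -0.05, 0, 0, 0, -4],
  [-0.01, -0.05, 0, 0, 0, -4],
  [-0.01, -0.05, 0, 0, 0, -4],
  [-0.01, -0.05, 0, 0, 0, -4],
  [-0.01, -0.05, 0, 0, 0, -4],
  [-0.01, -0.05, 0, 0, 0, 0],
  [-0.01, -0.05, 0, 0, 0, 0],
])

```text
time: 8.5
position: [0.5295, -0.1871, 0.2939]
tool_rot: [0.776, 0.63, 0.0, 0.001]
ft_force: [0.1, -0.0, -0.4]
grip_width: 0.042
grip_force: 10.0
```

>>> step_arm([
  [-0.004, -0.05, 0, 0, 0, 0],
  [0, -0.05, 0, 0, 0, 0],
  [0, -0.05, 0, 0, 0, 0],
  [0, -0.04, 0, 0, 0, 0],
  [0, -0.025, 0, 0, 0, 0],
  [0, -0.012, 0, 0, 0, 0],
  [0, 0, 0, 0, 0, 0],
  [0, 0, 0, 0, 0, 0],
])

```text
time: 9.5
position: [0.5258, -0.4111, 0.2928]
tool_rot: [0.776, 0.631, 0.0, -0.001]
ft_force: [0.6, -1.0, -0.4]
grip_width: 0.0419
grip_force: 10.0
```

>>> step_arm([
  [0, -0.004, -0.015, 0, 0, 0],
  [0, 0, -0.03, 0, 0, 0],
  [0, 0, -0.03, 0, 0, 0],
  [0, 0, -0.015, 0, 0, 0],
  [0, 0, -0.006, 0, 0, 0],
  [0, 0, -0.003, 0, 0, 0],
  [0, 0, -0.001, 0, 0, 0],
  [0, 0, 0, 0, 0, 0],
])

```text
time: 10.5
position: [0.526, -0.4167, 0.1936]
tool_rot: [0.776, 0.63, 0.0, 0.001]
ft_force: [-1.0, 0.5, -0.3]
grip_width: 0.0416
grip_force: 10.0
```

>>> step_arm([
  [0, 0, -0.001, 0, 0, 0],
  [0, 0, -0.001, 0, 0, 0],
  [0, 0, 0, 0, 0, 0],
  [0, 0, 0, 0, 0, 0],
])

```text
time: 11.0
position: [0.5258, -0.4165, 0.1908]
tool_rot: [0.776, 0.63, 0.0, 0.0]
ft_force: [-0.2, -0.3, -0.5]
grip_width: 0.0421
grip_force: 10.0
```

>>> step_arm([
  [0, 0, 0, 0, 0, 0],
  [0, 0, 0, 0, 0, 0],
  [0, 0, 0, 0, 0, 0],
  [0, 0, 0, 0, 0, 0],
  [0, 0, 0, 0, 0, 0],
  [0, 0, 0, 0, 0, 0],
  [0, 0, 0.01, 0, 0, 0],
  [0, 0, 0.03, 0, 0, 0],
  [0, 0, 0.05, 0, 0, 0],
  [0, 0, 0.05, 0, 0, 0],
  [0, 0, 0.03, 0, 0, 0],
  [0, 0, 0, 0, 0, 0],
], jaw=0.087)

```text
time: 12.5
position: [0.5264, -0.4169, 0.3649]
tool_rot: [0.776, 0.63, 0.0, 0.004]
ft_force: [0.8, 0.1, 0.5]
grip_width: 0.0871
grip_force: 0.0
```

```bash
python3 w.py wC granary,farmhouse granary
```

```text
12.55 [ 0.5258 -0.4164  0.3624] [1.799e+02 1.000e-01 7.820e+01]
granary [  0.3717  -0.2833 -54.9387   0.8534]Traceback (most recent call last):
  File "w.py", line 12, in <module>
    if __name__=='__main__': look(sys.argv[1],sys.argv[2].split(','),sys.argv[3].split(','))
                             ~~~~^^^^^^^^^^^^^^^^^^^^^^^^^^^^^^^^^^^^^^^^^^^^^^^^^^^^^^^^^^^
  File "w.py", line 9, in look
    for k in objs: print(k,fit(obj(P,c['pixels'],k,O[k]),k,O[k]).round(4))
                           ~~~^^^^^^^^^^^^^^^^^^^^^^^^^^^^^^^^^^
  File "fit.py", line 14, in fit
    g=(l==1+np.argmax(st[1:,4]));
            ~~~~~~~~~^^^^^^^^^^
    return _wrapfunc(a, 'argmax', axis=axis, out=out, **kwds)
    return bound(*args, **kwds)
ValueError: attempt to get argmax of an empty sequence
```

View pics/wC.png

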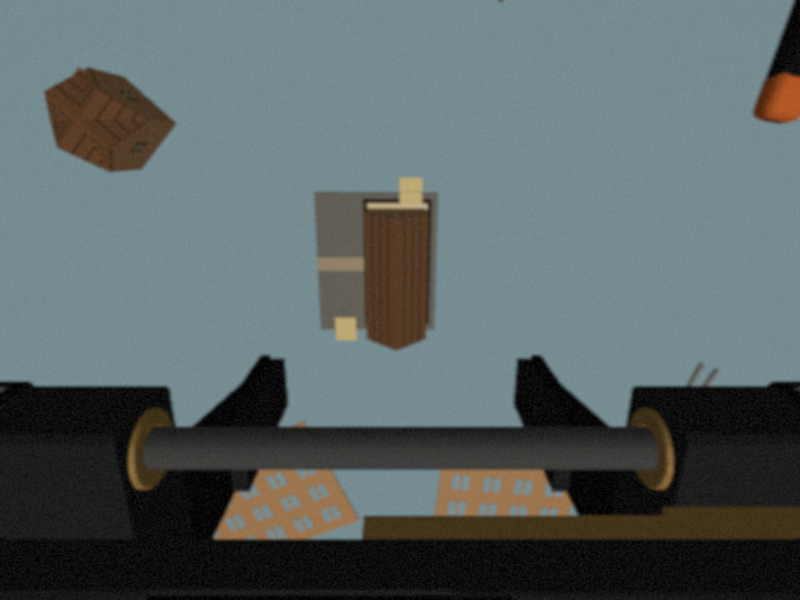

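The barn sits on its footprint at (397,275), a few mm toward -y, which is fine. Next I settle the granary's porch direction from the point cloud.

Run:
```python
from fit import *
c0=np.array([.372,-.283]);t=np.radians(-55);M=np.array([[np.cos(t),-np.sin(t)],[np.sin(t),np.cos(t)]])
for n in['scene','side','wA','wC']:
    d=np.load(n+'.npz');P=d['P'].reshape(-1,3);im=d['im'].reshape(-1,3).astype(int)
    q=(P[:,:2]-c0)@M*1000;m=(np.abs(q)<50).all(1)&(P[:,2]>.008)&(im[:,2]>im[:,0]+8)
    q=q[m];z=P[m,2]*1000
    for ax in 0,1:
        for s in -1,1:
            k=(s*q[:,ax]>24)&(np.abs(q[:,1-ax])<14); print(n,'xy'[ax],s,k.sum(),np.round(np.percentile(z[k],[50,95])) if k.any() else '',end=' | ')
    print()
d=[np.load(n+'.npz') for n in('scene','side','wA','wC')]
print(fit(np.vstack([obj(e['P'],e['im'],'granary',c0) for e in d]),'granary',c0))
e=d[3]; print('barn',fit(obj(e['P'],e['im'],'barn',(.526,-.416)),'barn',(.526,-.416)).round(4))
i=d[2]['im']
```

```text
scene x -1 1 [21. 21.] | scene x 1 0  | scene y -1 0  | scene y 1 0  | 
side x -1 35 [19. 25.] | side x 1 0  | side y -1 0  | side y 1 3 [19. 39.] | 
wA x -1 27 [23. 24.] | wA x 1 15 [272. 294.] | wA y -1 0  | wA y 1 0  | 
wC x -1 9 [22. 23.] | wC x 1 0  | wC y -1 0  | wC y 1 0  | 
[  0.37218619  -0.28204036 -57.61510346   0.90809501]
barn [  0.5258  -0.4169 -11.8841   0.952 ]
```

>>> step_arm([
  [-0.01, 0.01, 0, 0, 0, 4],
  [-0.03, 0.025, 0, 0, 0, 8],
  [-0.035, 0.03, -0.02, 0, 0, 8],
  [-0.035, 0.03, -0.02, 0, 0, 8],
  [-0.025, 0.025, -0.02, 0, 0, 8],
  [-0.012, 0.01, 0, 0, 0, 7],
  [-0.005, 0.002, 0, 0, 0, 3],
  [0, 0, 0, 0, 0, 0],
  [0, 0, 0, 0, 0, 0],
])

```text
time: 13.68
position: [0.3739, -0.2845, 0.3002]
tool_rot: [0.469, 0.883, 0.0, -0.0]
ft_force: [0.1, 0.5, 0.0]
grip_width: 0.0869
grip_force: 0.0
```

>>> step_arm([
  [-0.002, 0.002, -0.015, 0, 0, 0],
  [0, 0, -0.03, 0, 0, 0],
  [0, 0, -0.03, 0, 0, 0],
  [0, 0, -0.025, 0, 0, 0],
  [0, 0, -0.01, 0, 0, 0],
  [0, 0, -0.002, 0, 0, 0],
  [0, 0, 0, 0, 0, 0],
])

```text
time: 14.55
position: [0.372, -0.2827, 0.1892]
tool_rot: [0.468, 0.884, -0.0, 0.0]
ft_force: [-0.3, -0.3, 0.4]
grip_width: 0.0871
grip_force: 0.0
```

>>> step_arm([
  [0, 0, 0, 0, 0, 0],
  [0, 0, 0, 0, 0, 0],
  [0, 0, 0, 0, 0, 0],
  [0, 0, 0, 0, 0, 0],
  [0, 0, 0, 0, 0, 0],
  [0, 0, 0, 0, 0, 0],
  [0, 0, 0, 0, 0, 0],
], jaw=0.02)

```text
time: 15.42
position: [0.3718, -0.2825, 0.1887]
tool_rot: [0.468, 0.884, 0.0, -0.0]
ft_force: [0.3, -0.4, 0.8]
grip_width: 0.042
grip_force: 10.0
```

>>> step_arm([
  [0, 0, 0.015, 0, 0, 0],
  [0, 0, 0.03, 0, 0, 3],
  [0.005, 0.01, 0.03, 0, 0, 8],
  [0.01, 0.02, 0.015, 0, 0, 8],
  [0.015, 0.035, 0, 0, 0, 8],
  [0.02, 0.04, 0, 0, 0, 8],
  [0.02, 0.04, 0, 0, 0, 8],
  [0.01, 0.03, 0, 0, 0, 8],
  [0.008, 0.015, 0, 0, 0, 8],
  [0.0025, 0.0055, 0, 0, 0, 7.5],
  [0, 0, 0, 0, 0, 3],
  [0, 0, 0, 0, 0, 0],
])

```text
time: 16.92
position: [0.4622, -0.0867, 0.2795]
tool_rot: [-0.119, 0.993, -0.0, 0.0]
ft_force: [0.0, -0.1, -0.0]
grip_width: 0.0416
grip_force: 10.0
```

>>> step_arm([
  [0, 0, -0.015, 0, 0, 0],
  [0, 0, -0.03, 0, 0, 0],
  [0, 0, -0.025, 0, 0, 0],
  [0, 0, -0.01, 0, 0, 0],
  [0, 0, -0.004, 0, 0, 0],
  [0, 0, -0.002, 0, 0, 0],
  [0, 0, -0.001, 0, 0, 0],
  [0, 0, 0, 0, 0, 0],
  [0, 0, 0, 0, 0, 0],
])

```text
time: 18.05
position: [0.4624, -0.087, 0.1921]
tool_rot: [-0.119, 0.993, -0.0, 0.0]
ft_force: [-0.2, -0.7, -0.0]
grip_width: 0.0419
grip_force: 10.0
```

>>> step_arm([
  [0, 0, -0.0005, 0, 0, 0],
  [0, 0, 0, 0, 0, 0],
  [0, 0, 0, 0, 0, 0],
  [0, 0, 0, 0, 0, 0],
  [0, 0, 0, 0, 0, 0],
  [0, 0, 0.01, 0, 0, 0],
  [0, 0, 0.03, 0, 0, 0],
  [0, 0, 0.05, 0, 0, 0],
  [0, 0, 0.05, 0, 0, 0],
  [0, 0, 0.03, 0, 0, 0],
  [0, 0, 0, 0, 0, 0],
], jaw=0.087)

```text
time: 19.42
position: [0.4627, -0.087, 0.3641]
tool_rot: [-0.119, 0.993, -0.002, 0.003]
ft_force: [0.9, 0.3, 0.0]
grip_width: 0.087
grip_force: 0.0
```

```bash
sed -i 's/granary=(.372,-.281)/granary=(.462,-.087)/' w.py; python3 w.py wD granary farmhouse
```

```text
19.48 [ 0.4621 -0.0868  0.3625] [-1.799e+02  1.000e-01 -1.663e+02]
granary [ 0.4615 -0.086  14.0939  0.9547]
base farmhouse [  0.4691   0.0985 -20.612    0.885 ]
```

>>> step_arm([
  [0.01, -0.01, 0, 0, 0, -4],
  [0.02, -0.02, 0, 0, 0, -8],
  [0.03, -0.025, 0, 0, 0, -8],
  [0.03, -0.025, 0, 0, 0, -8],
  [0.03, -0.025, 0, 0, 0, -8],
  [0.02, -0.02, 0, 0, 0, -8],
  [0.01, -0.01, 0, 0, 0, -8],
  [0.002, -0.004, 0, 0, 0, -2],
  [0, 0, 0, 0, 0, 0],
  [0, 0, 0, 0, 0, 0],
])

```text
time: 20.72
position: [0.6137, -0.2253, 0.3607]
tool_rot: [0.344, 0.939, 0.0, -0.001]
ft_force: [-0.8, 0.3, -0.1]
grip_width: 0.0871
grip_force: 0.0
```

```bash
python3 w.py wE farmhouse barn
```

```text
20.77 [ 0.6138 -0.2254  0.361 ] [-1.800e+02 -1.000e-01  1.397e+02]
farmhouse [ 0.6075 -0.2219 50.3938  0.9406]
base barn [  0.5444  -0.3317 -10.0647   0.2308]
```

View pics/wD.png

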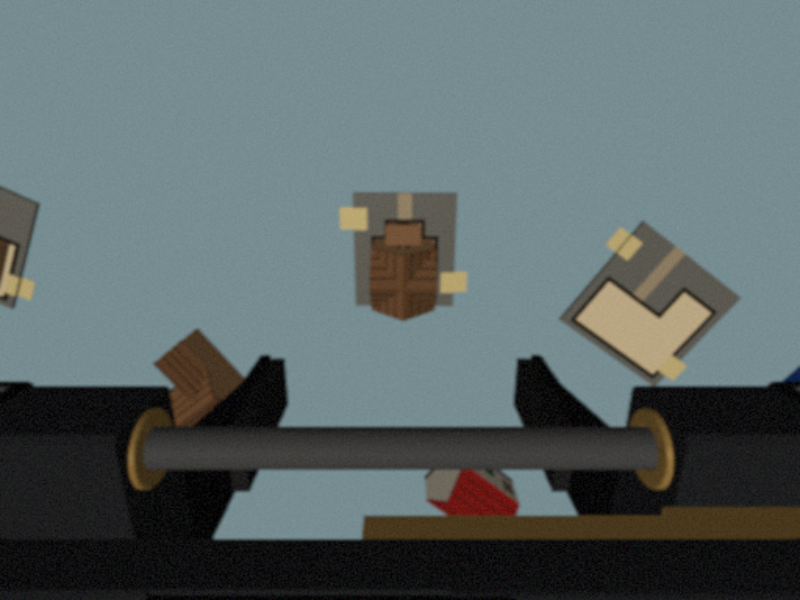

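View pics/wE.png

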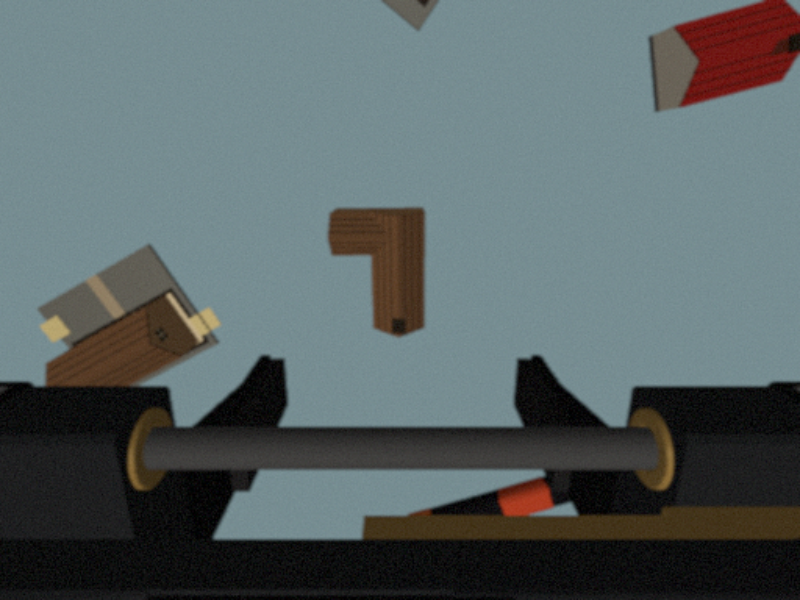

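Wrist view D shows the granary filling its outline at (404,270), porch toward the path. View E shows the farmhouse at (398,270) square to the gripper, wing clear. I descend and grip.

>>> step_arm([
  [0, -0.001, -0.02, 0, 0, 0.5],
  [0, 0, -0.04, 0, 0, 0],
  [0, 0, -0.045, 0, 0, 0],
  [0, 0, -0.04, 0, 0, 0],
  [0, 0, -0.02, 0, 0, 0],
  [0, 0, -0.007, 0, 0, 0],
  [0, 0, 0, 0, 0, 0],
  [0, 0, 0, 0, 0, 0],
])

```text
time: 21.78
position: [0.615, -0.2273, 0.1909]
tool_rot: [0.341, 0.94, -0.0, 0.002]
ft_force: [-0.3, 0.1, 0.6]
grip_width: 0.087
grip_force: 0.0
```

>>> step_arm([
  [0, 0, 0, 0, 0, 0],
  [0, 0, 0, 0, 0, 0],
  [0, 0, 0, 0, 0, 0],
  [0, 0, 0, 0, 0, 0],
  [0, 0, 0, 0, 0, 0],
  [0, 0, 0, 0, 0, 0],
  [0, 0, 0, 0, 0, 0],
  [0, 0, 0, 0, 0, 0],
], jaw=0.02, squeeze=14)

```text
time: 22.78
position: [0.6143, -0.227, 0.1892]
tool_rot: [0.341, 0.94, -0.0, -0.0]
ft_force: [-0.3, -0.1, -1.0]
grip_width: 0.0358
grip_force: 14.0
```

>>> step_arm([
  [0, 0, 0.015, 0, 0, 0],
  [0, 0, 0.03, 0, 0, 0],
  [0, 0, 0.03, 0, 0, -5],
  [-0.01, 0.02, 0.015, 0, 0, -8],
  [-0.02, 0.04, 0, 0, 0, -8],
  [-0.025, 0.05, 0, 0, 0, -8],
  [-0.025, 0.055, 0, 0, 0, -8],
  [-0.025, 0.055, 0, 0, 0, -8],
  [-0.022, 0.05, 0, 0, 0, -8],
  [-0.015, 0.03, 0, 0, 0, -8],
  [-0.007, 0.016, 0, 0, 0, -7],
  [0, 0, 0, 0, 0, -2.7],
])

```text
time: 24.28
position: [0.4645, 0.0905, 0.2803]
tool_rot: [0.822, 0.57, 0.0, 0.0]
ft_force: [0.1, -0.4, -0.6]
grip_width: 0.0362
grip_force: 14.0
```

>>> step_arm([
  [0, 0, 0, 0, 0, 0],
  [0, 0, 0, 0, 0, 0],
])

```text
time: 24.52
position: [0.4656, 0.0889, 0.2798]
tool_rot: [0.822, 0.57, 0.0, 0.0]
ft_force: [0.4, -0.1, -1.7]
grip_width: 0.0362
grip_force: 14.0
```

>>> step_arm([
  [0, 0, -0.015, 0, 0, 0],
  [0, 0, -0.03, 0, 0, 0],
  [0, 0, -0.025, 0, 0, 0],
  [0, 0, -0.01, 0, 0, 0],
  [0, 0, -0.004, 0, 0, 0],
  [0, 0, -0.002, 0, 0, 0],
  [0, 0, -0.001, 0, 0, 0],
  [0, 0, 0, 0, 0, 0],
  [0, 0, 0, 0, 0, 0],
])

```text
time: 25.65
position: [0.4654, 0.0891, 0.1926]
tool_rot: [0.822, 0.57, 0.0, 0.0]
ft_force: [0.2, 0.1, -0.7]
grip_width: 0.0357
grip_force: 14.0
```

>>> step_arm([
  [0, 0, -0.0005, 0, 0, 0],
  [0, 0, 0, 0, 0, 0],
  [0, 0, 0, 0, 0, 0],
  [0, 0, 0, 0, 0, 0],
  [0, 0, 0, 0, 0, 0],
  [0, 0, 0.01, 0, 0, 0],
  [0, 0, 0.03, 0, 0, 0],
  [0, 0, 0.05, 0, 0, 0],
  [0, 0, 0.05, 0, 0, 0],
  [0, 0, 0.03, 0, 0, 0],
  [0, 0, 0, 0, 0, 0],
], jaw=0.087)

```text
time: 27.02
position: [0.4657, 0.0891, 0.3646]
tool_rot: [0.822, 0.57, 0.003, 0.002]
ft_force: [0.8, 0.7, -0.9]
grip_width: 0.087
grip_force: 0.0
```

```bash
sed -i 's/farmhouse=(.608,-.221)/farmhouse=(.468,.097)/' w.py; python3 w.py wF farmhouse,silo silo
```

```text
27.07 [0.4651 0.0891 0.363 ] [ 1.798e+02 -1.000e-01  6.950e+01]
farmhouse [  0.4685   0.0973 -19.0713   0.9562]Traceback (most recent call last):
  File "w.py", line 12, in <module>
    if __name__=='__main__': look(sys.argv[1],sys.argv[2].split(','),sys.argv[3].split(','))
                             ~~~~^^^^^^^^^^^^^^^^^^^^^^^^^^^^^^^^^^^^^^^^^^^^^^^^^^^^^^^^^^^
  File "w.py", line 9, in look
    for k in objs: print(k,fit(obj(P,c['pixels'],k,O[k]),k,O[k]).round(4))
                           ~~~^^^^^^^^^^^^^^^^^^^^^^^^^^^^^^^^^^
  File "fit.py", line 14, in fit
    g=(l==1+np.argmax(st[1:,4]));
            ~~~~~~~~~^^^^^^^^^^
    return _wrapfunc(a, 'argmax', axis=axis, out=out, **kwds)
    return bound(*args, **kwds)
ValueError: attempt to get argmax of an empty sequence
```

View pics/wF.png

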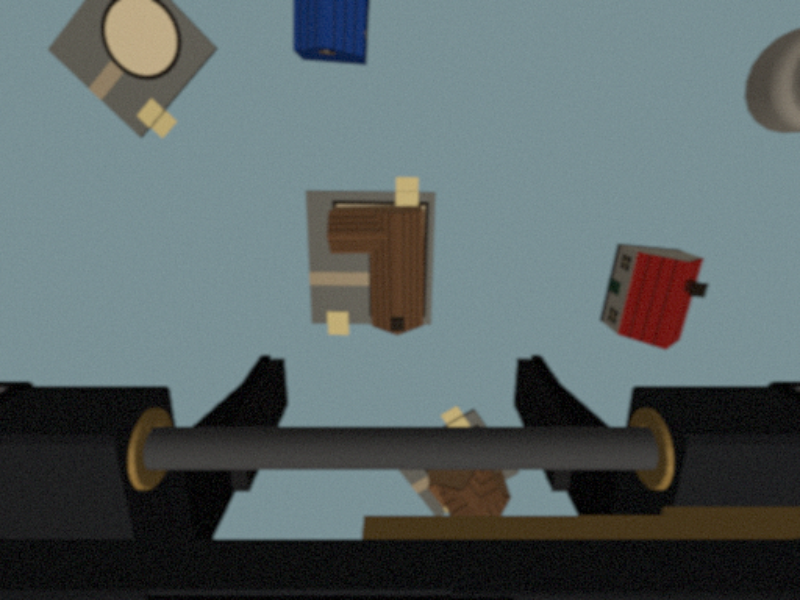

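Farmhouse at (380,265) fills its outline to within a few mm. Now the silo.

>>> step_arm([
  [0.005, 0.02, 0, 0, 0, 0],
  [0.008, 0.05, 0, 0, 0, 0],
  [0.008, 0.055, 0, 0, 0, 0],
  [0.008, 0.06, 0, 0, 0, 0],
  [0.008, 0.055, 0, 0, 0, 0],
  [0.006, 0.04, 0, 0, 0, 0],
  [0.003, 0.02, 0, 0, 0, 0],
  [0, 0.008, 0, 0, 0, 0],
  [0, 0, 0, 0, 0, 0],
  [0, 0, 0, 0, 0, 0],
])

```text
time: 28.32
position: [0.5112, 0.396, 0.3612]
tool_rot: [0.822, 0.569, -0.001, 0.0]
ft_force: [-0.0, -1.0, -0.0]
grip_width: 0.0874
grip_force: 0.0
```

```bash
python3 w.py wG silo silo
```

```text
28.38 [0.5113 0.396  0.3615] [-1.80e+02  1.00e-01  6.94e+01]
silo [0.5108 0.3988 9.1211 0.9544]
base silo [ 0.3557  0.2355 11.3302  0.2199]
```

>>> step_arm([
  [0, 0.002, -0.02, 0, 0, 0],
  [0, 0, -0.04, 0, 0, 0],
  [0, 0, -0.04, 0, 0, 0],
  [0, 0, -0.035, 0, 0, 0],
  [0, 0, -0.02, 0, 0, 0],
  [0, 0, -0.006, 0, 0, 0],
  [0, 0, 0, 0, 0, 0],
  [0, 0, 0, 0, 0, 0],
])

```text
time: 29.38
position: [0.5119, 0.3993, 0.2022]
tool_rot: [0.822, 0.57, 0.001, 0.0]
ft_force: [-0.1, -0.3, 0.8]
grip_width: 0.0869
grip_force: 0.0
```

>>> step_arm([
  [0, 0, 0, 0, 0, 0],
  [0, 0, 0, 0, 0, 0],
  [0, 0, 0, 0, 0, 0],
  [0, 0, 0, 0, 0, 0],
  [0, 0, 0, 0, 0, 0],
  [0, 0, 0, 0, 0, 0],
  [0, 0, 0, 0, 0, 0],
  [0, 0, 0, 0, 0, 0],
], jaw=0.02, squeeze=12)

```text
time: 30.38
position: [0.5113, 0.399, 0.2007]
tool_rot: [0.822, 0.57, -0.0, -0.0]
ft_force: [-0.8, 0.2, -0.6]
grip_width: 0.0438
grip_force: 12.0
```

>>> step_arm([
  [0, 0, 0.015, 0, 0, 0],
  [0, 0, 0.03, 0, 0, 0],
  [0, 0, 0.03, 0, 0, 0],
  [-0.01, -0.008, 0.015, 0, 0, 0],
  [-0.025, -0.02, 0, 0, 0, 0],
  [-0.035, -0.025, 0, 0, 0, 0],
  [-0.035, -0.025, 0, 0, 0, 0],
  [-0.025, -0.018, 0, 0, 0, 0],
  [-0.012, -0.008, 0, 0, 0, 0],
  [-0.005, -0.004, 0, 0, 0, 0],
  [0, 0, 0, 0, 0, 0],
  [0, 0, 0, 0, 0, 0],
])

```text
time: 31.88
position: [0.3654, 0.2916, 0.2908]
tool_rot: [0.822, 0.57, 0.001, 0.0]
ft_force: [-0.3, -0.3, -0.2]
grip_width: 0.0437
grip_force: 12.0
```

Target z is 0.2037.

>>> step_arm([
  [-0.001, -0.001, -0.015, 0, 0, 0],
  [0, 0, -0.03, 0, 0, 0],
  [0, 0, -0.025, 0, 0, 0],
  [0, 0, -0.01, 0, 0, 0],
  [0, 0, -0.004, 0, 0, 0],
  [0, 0, -0.002, 0, 0, 0],
  [0, 0, -0.001, 0, 0, 0],
  [0, 0, 0, 0, 0, 0],
  [0, 0, 0, 0, 0, 0],
])

```text
time: 33.0
position: [0.3634, 0.2901, 0.2041]
tool_rot: [0.822, 0.57, 0.0, 0.0]
ft_force: [0.1, 0.3, 0.3]
grip_width: 0.0442
grip_force: 12.0
```

>>> step_arm([
  [0, 0, 0, 0, 0, 0],
  [0, 0, 0, 0, 0, 0],
  [0, 0, 0, 0, 0, 0],
  [0, 0, 0, 0, 0, 0],
  [0, 0, 0, 0, 0, 0],
  [0, 0, 0.01, 0, 0, 0],
  [0, 0, 0.03, 0, 0, 0],
  [0, 0, 0.05, 0, 0, 0],
  [0, 0, 0.05, 0, 0, 0],
  [0, 0, 0.02, 0, 0, 0],
  [0, 0, 0, 0, 0, 0],
], jaw=0.087)

```text
time: 34.38
position: [0.3634, 0.2901, 0.3658]
tool_rot: [0.822, 0.57, 0.002, 0.0]
ft_force: [0.0, 0.7, 0.4]
grip_width: 0.0871
grip_force: 0.0
```

```bash
sed -i 's/silo=(.511,.398)/silo=(.3645,.291)/' w.py; python3 w.py wH silo farmhouse >o.txt; cat o.txt
python3 - <<'E'
from fit import *
c=cam('scene'); cv2.imwrite('pics/end.png',cv2.resize(c['pixels'][60:330,90:450],(800,600)))
E
```

```text
34.42 [0.363  0.2899 0.3645] [ 1.799e+02 -1.000e-01  6.950e+01]
silo [ 0.3633  0.2898 -0.0179  0.963 ]
base farmhouse [ 5.259000e-01  1.382000e-01 -1.055993e+02  7.070000e-02]
```

View pics/wH.png

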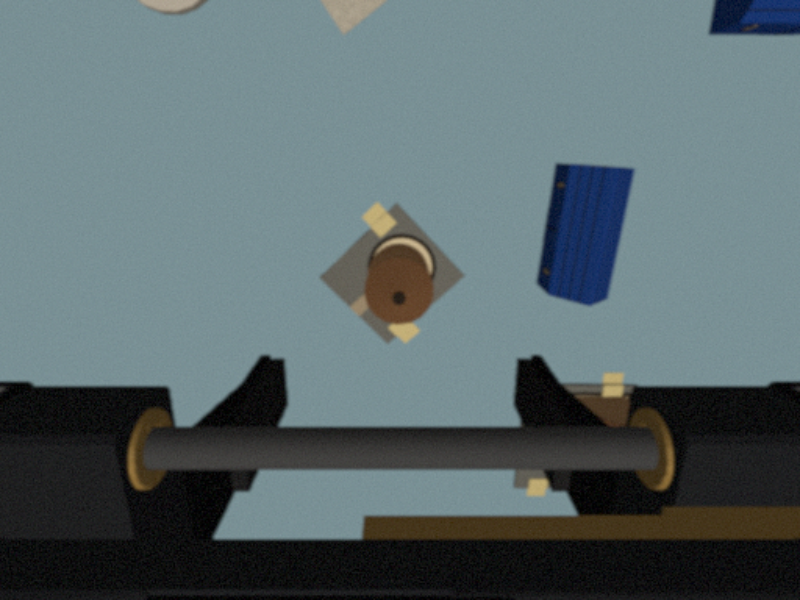

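View pics/end.png

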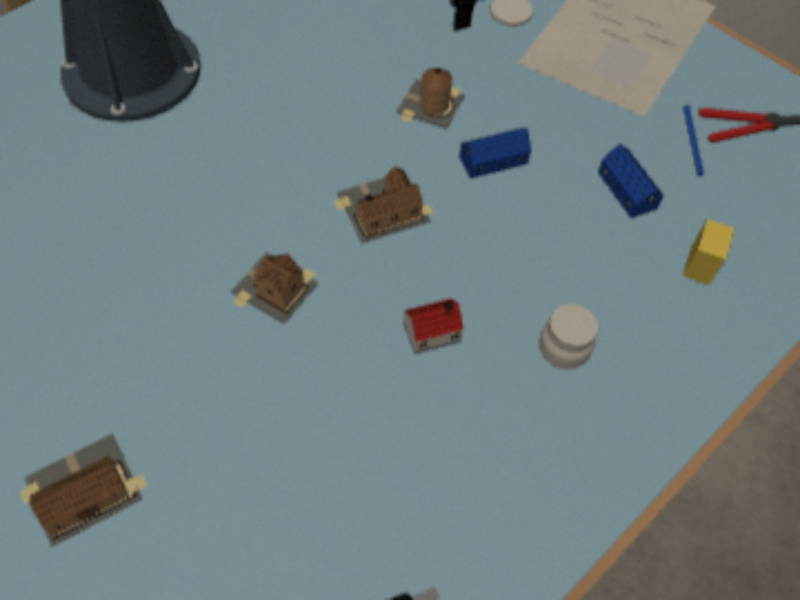

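The silo stands upright at (399,285), but a cream crescent shows toward image top, so it is several mm off. I measure every building relative to its card edges in the same pictures.

```bash
cat > card.py <<'E'
from fit import *
DIM=dict(farmhouse=(92,100,20),barn=(88,104,15),granary=(84,74,13),silo=(80,74,10))
def card(tag,k,c,guess):
    d=np.load(tag+'.npz'); P=d['P']; im=d['im']; hsv=cv2.cvtColor(im,cv2.COLOR_BGR2HSV); c=np.array(c)
    near=(np.hypot(*(P[...,:2]-c).transpose(2,0,1))<.085)&(P[...,2]<.012)&(P[...,2]>-.01)
    m=near&(hsv[...,2]<105)&(hsv[...,1]<70)
    m=cv2.morphologyEx(m.astype(np.uint8),cv2.MORPH_OPEN,np.ones((3,3)))
    n,l,st,_=cv2.connectedComponentsWithStats(m); ok=np.isin(l,[i for i in range(1,n) if st[i,4]>25])
    xy=P[ok][:,:2]; r=cv2.minAreaRect(((xy-c)*1000).astype(np.float32)); bp=cv2.boxPoints(r)
    cc=np.array(r[0])/1000+c; a=r[2]
    a=a+90*np.round((guess-a)/90); t=np.radians(a)
    tgt=cc+DIM[k][2]/1000*np.array([np.cos(t),np.sin(t)])
    o=fit(obj(P,im,k,c),k,c); e=(o[:2]-tgt)*1000; x=np.array([np.cos(t),np.sin(t)]);y=np.array([-x[1],x[0]])
    print(tag,k,'rect',np.round(r[1],1),DIM[k][:2],'ang',round(a,1),'obj',o.round(4),'target',tgt.round(4),'err card mm',(e@x).round(1),(e@y).round(1))
card('wH','silo',(.3633,.29),15)
card('wC','barn',(.5258,-.4169),-12)
card('wD','granary',(.4615,-.086),14)
card('wF','farmhouse',(.4685,.0973),-20)
d=np.load('wH.npz'); im=d['im'];h=cv2.cvtColor(im,cv2.COLOR_BGR2HSV)
for u,v in [(330,275),(200,500),(399,242),(450,275)]: print(h[int(v*.64),int(u*.64)],d['P'][int(v*.64),int(u*.64)].round(3))
E
python3 card.py
```

```text
wH silo rect [78.1 71.8] (80, 74) ang 22.9 obj [ 0.3633  0.2898 -5.7487  0.9654] target [0.3655 0.2926] err card mm -3.2 -1.6
wC barn rect [102.3  85.8] (88, 104) ang -12.1 obj [  0.5257  -0.4169 167.6365   0.9536] target [ 0.5262 -0.4136] err card mm 0.2 -3.4
wD granary rect [81.9 72.2] (84, 74) ang 13.7 obj [ 0.4615 -0.0861 13.8431  0.9483] target [ 0.463  -0.0851] err card mm -1.7 -0.6
wF farmhouse rect [98.  89.4] (92, 100) ang -21.6 obj [  0.4683   0.0966 -19.8196   0.9578] target [0.468  0.0963] err card mm 0.2 0.4
[20 31 99] [0.313 0.305 0.002]
[165 255  10] [0.321 0.311 0.252]
[ 20  72 196] [0.371 0.312 0.004]
[ 25  30 102] [0.398 0.273 0.003]
```

Run:
```python
from fit import *
d=np.load('wH.npz');P=d['P'];im=d['im'].astype(int);h=cv2.cvtColor(d['im'],cv2.COLOR_BGR2HSV)
for v in range(145,178,2):
    print(v,im[v,257],P[v,257].round(4),(np.hypot(*(P[v,257,:2]-[.3633,.2898]))*1000).round(1),(np.hypot(*(P[v,257,:2]-[.3655,.2926]))*1000).round(1))
```

```text
145 [ 91  97 100] [0.3766 0.3201 0.0024] 33.1 29.6
147 [ 91 103 104] [0.3758 0.318  0.0028] 30.9 27.4
149 [69 75 82] [0.3751 0.3159 0.0033] 28.7 25.2
151 [58 74 81] [0.3742 0.3137 0.0026] 26.3 22.8
153 [136 173 193] [0.3735 0.3117 0.0034] 24.1 20.7
155 [124 158 176] [0.3728 0.3099 0.0054] 22.2 18.7
157 [38 59 80] [0.3724 0.3088 0.0116] 21.1 17.6
159 [39 58 79] [0.3724 0.3092 0.0251] 21.5 18.0
161 [35 59 76] [0.3724 0.3094 0.0364] 21.6 18.1
163 [38 59 76] [0.3724 0.3095 0.0469] 21.7 18.2
165 [35 60 84] [0.3723 0.3094 0.0558] 21.6 18.1
167 [34 61 90] [0.3717 0.3076 0.0561] 19.6 16.2
169 [37 62 89] [0.371  0.306  0.0574] 17.9 14.5
171 [37 60 90] [0.3704 0.3043 0.0582] 16.2 12.7
173 [36 60 88] [0.3698 0.3027 0.0595] 14.5 11.0
175 [46 69 93] [0.3693 0.3015 0.0622] 13.2 9.7
177 [40 65 93] [0.3686 0.2996 0.0621] 11.2 7.7
```

The error is only about 4 mm, well inside the 10 mm limit. All four stand upright and released, and the house and pot haven't moved. Handing in.

```bash
python3 -c "
from rig import hand_in
print(hand_in())"
```

```text
the job is handed in; nothing more can be done
None
```

The job is handed in, with no verdict returned: all four card buildings stand upright and released on their own bases, each about 4 mm or less from its mark and within about 2° of square by my camera measurements, and I left the red-roofed house and white pot alone.

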